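Face up the counter carousel: bring the oblong tin to the front

ROBOT

A 6-joint arm with a two-finger parallel gripper is mounted at the origin on the work surface. World frame = base frame: x ahead of the robot, y to its left, z up, the work surface at z = 0. Lengths are in m, angles in degrees, forces in N, time in s.
With the tool pointing down it reaches from about 0.325 to 0.925 m from the base axis. Payload 3.1 kg.
Tool frame: the origin (TCP) lies between the finger pads; the fingertips stand 25 mm ahead of it and the grasp point (between the pads) lies 6 mm ahead of it; z points along the fingers, y is the line along which they close (so a half turn about z gives the same grasp; the last joint's range is limited). The gripper opens to 85 mm and grips with 20 to 120 N. Pads are 22 mm wide; open, the fingers measure 114 mm over their backs; the gripper's body (76 mm by 85 mm) begins 54 mm behind the grasp point. The pads swing forward as they close: fully open they stand 13 mm farther back than shut.
Start: joints at [57.514, 12.427, 92.441, -0, 75.132, -6.429], TCP at [0.275, 0.561, 0.256] pointing down, gripper open.
Joint ranges: [-157.48, 157.48], [-44.54, 120.13], [17.64, 146.25], [-64.5, 244.5], [7.68, 150.69], [-147.95, 147.95]. Speed limits (degrees/s): [159.86, 159.86, 180, 180, 180, 180].

INTERFACE

Orientations are given as a 3x3 rotation matrix whose columns are the frame's x, y, z axes.
In Python, from rig import robot gives the robot as it stands.
- The arm moves only by the tool carry_out, never from a script. Its argument "moves" is a list of rows, each an object of numbers: "dx", "dy", "dz": the shift along the tool's x, y, z in cm; "roll": the turn about the tool's z in degrees; "grip": the finger opening in cm, from 0 to 8.54. A call has exactly 10 rows; each row is the pose to reach, as a shift and turn from the pose commanded when the call began, along the tool's axes at that moment; what a row does not reach only later rows make up. A row lasts 1/8 s, in which the tool goes at most 62.5 mm and 10.7 degrees, less where a joint would pass 70% of its speed; a pose out of reach is approached as far as the arm can. A call with a gripper value outside its range is refused whole. The fingers move at their own pace and stop on an object; the grip force is fixed at half the most. Time passes only in rows, so rows that repeat a pose let the fingers close, or fill a call up. It gives the time, the measured TCP pose, the force, the opening and the grip force at its end, in the units of the state.
- robot.observe(): the state, without advancing time (a new reading comes with each control period).
- robot.grab_frame(name): name is "scene" or "top" or "wrist"; returns a dict with "img" (480x640x3 uint8, red, green, blue), "fx", "fy", "cx", "cy" (pixels), "cam_to_world" (4x4, takes a point from camera to world coordinates). Camera axes: x right, y up, looking along -z (the intrinsics and any distortion apply to the point x, -y, -z); pixel columns grow to the right and rows downward; lengths in m; the calibration is good to about 2 mm. A picture is of the moment at which its call begins. There is no depth.
- robot.finish_job(): hands the job in; it is judged then, once.
Trained networks look in the newest picture that a camera, given by its name, has taken for a name from the list of things; names that differ only in an ending like _2 or _b are one class to them, and where a whole thing is asked for, a point or a joint stands for the part that bears it (a point fixed in the world has none). Each returns a list of dicts, best first, with "conf" (0 to 1); they miss things now and then, are a little off and sometimes report something else, mostly with a low value. They report only what shows in the picture. A call takes as long as a camera call. They do not tell look-alikes from the thing itself.
- robot.cut_out(camera, thing): "pixels" (480x640 bool, what is visible of it) and "centre" ([column, row] in pixels, amid what is visible of it).
- robot.landmark_of(camera, thing): "centre" ([column, row] in pixels: a listed point, or the origin of a listed thing).
The state is a dict: "time": time; "qpos": joint angles; "dq": joint speeds; "joint_efforts": joint torques, N m; "position": TCP position; "ee_rot": TCP orientation; "ft_force": force on the tool from outside, world axes, zero at the start; "moment": the same for the moment, N m; "grip_width": opening from 0.0 (shut) to 1.0 (fully open); "finger_force": force on a finger pad.
Only numpy, scipy, OpenCV 4.12 (cv2) and the standard library are available. Lean on these libraries where they do the work, as an engineer would, in place of code of your own. Each camera call takes 0.05 s, during which the arm holds its last target. There are 200 camera calls.

TASK

Push the rim of the counter-top display carousel round with a fingertip until the oblong tin with the screw cap stands squarely at the front, centred behind the price card on the stand's front rail, on the robot's side. Turn it smoothly enough that all the stock stays standing in its cups, do not touch, grip or lift any of the stock, and leave the other things on the counter where they are. When it is there, let go and leave the carousel at rest.

Things in the scene. Friction and masses are not known exactly. Their poses are not given: they have to be found in the camera images.
- stand: Counter-top display carousel, its base fixed to the counter. Origin on the counter under the turning axis, z up; its own -x axis is the FRONT (roughly towards the robot). Grey base plate 340 x 340 mm, top 13 mm above the counter. On it turns a black moulded tray of six round cups with a centre boss 80 mm across, top 95 mm above the counter.
- price_card (a point): Middle of the blank white price card, 60 mm wide, in the low sloping aluminium price rail along the front edge of the base. Rail 300 mm long, up to 34 mm above the counter, reaching 200 mm out from the axis. The line from the axis through this point is the front.
- carousel: The six-cup tray, turning freely both ways about the vertical axis of the stand. Origin on that axis 40 mm above the counter, z up; one cup's centre lies along its own -x axis, the others every 60 deg, the notches midway between cups. Stiff bearing: about 0.14 N m (1 N at the rim) to turn; it stays where it is left and hardly coasts.
- notch (a point): A point on the tray that turns with it: on the centre line of one of the six V-shaped notches between neighbouring cups, 150 mm from the axis, at the height of the cup rims (92 mm); free space, 27 mm from the two cups. Cups: 104 mm across at the rim, centres 105 mm from the axis, outermost 157 mm; walls 3 mm, standing 48 to 92 mm above the counter; floor at 53 mm.
- oblong_tin: The small oblong metal tin with a black screw cap, the only box-shaped thing on the tray: 36 x 58 mm (its x, y), 46 mm tall, cap 22 mm across and 10 mm tall, 13 mm off its middle along its +y. Origin at the centre of its underside. Stands loose in one of the cups (about 105 mm from the stand's axis), never the cup nearest the front at the start. 0.11 to 0.21 kg.
- round_tin_a: Round metal tin, 64 mm across, 56 mm tall, standing loose in another cup of the tray. Origin at the centre of its underside, z up. Not to be touched.
- round_tin_b: Another round metal tin, 64 mm across, 56 mm tall, standing loose in another cup of the tray. Origin at the centre of its underside, z up. Not to be touched.
- filler_tub: White plastic tub, tapered, lid 70 mm across, 52 mm tall, standing loose in another cup of the tray. Origin at the centre of its underside, z up. Not to be touched.
- varnish_jar: Amber jar with a black screw lid, 59 mm across, 56 mm tall, standing loose in another cup of the tray. Origin at the centre of its underside, z up. Not to be touched.
- glue_bottle: Small white bottle with a pointed nozzle, 44 mm across, 56 mm tall, standing loose in another cup of the tray. Origin at the centre of its underside, z up. Not to be touched.
- calculator: Desk calculator lying on the counter beside the stand (left of it, +y), 170 x 130 x 26 mm. Origin at the centre of its underside. Leave alone.
- masking_tape: Roll of masking tape lying on the counter to the right (-y) of the stand, 104 mm across, 76 mm hole, 36 mm tall. Origin at the centre of its underside. Leave alone.
- tape_measure: Tape measure standing on the counter to the right (-y) of the stand, 70 x 34 x 63 mm. Origin at the centre of its underside. Leave alone.
Mind the look-alikes: they are no part of the job. What is shaped like the oblong_tin but purple is not meant.

How it is judged (in metres and radians):
On the way:
1. the fingers push on the carousel (contact force between the fingers and carousel above 0.3 N), for 0.02 s.
At the end, for the whole second after the job is handed in: Oblong tin upright in its cup at the front, its centre within 20 mm sideways of the line from the axis through the middle of the price card (about 11 deg); carousel still; all stock upright in its cups; calculator, masking tape and tape measure within 20 mm of their start (x of oblong_tin in the frame of stand below -0.075 m and y of oblong_tin in the frame of stand between -0.02 and 0.02 m and angular speed of carousel below 0.05 rad/s and angle between each of round_tin_a, oblong_tin, round_tin_b, filler_tub, varnish_jar, glue_bottle's own z axis and vertical below 0.12 rad and height (world z) of round_tin_a between 0.045 and 0.06 m and horizontal distance between round_tin_a and stand between 0.07 and 0.14 m and height (world z) of oblong_tin between 0.045 and 0.06 m and horizontal distance between oblong_tin and stand between 0.07 and 0.14 m and height (world z) of round_tin_b between 0.045 and 0.06 m and horizontal distance between round_tin_b and stand between 0.07 and 0.14 m and height (world z) of filler_tub between 0.045 and 0.06 m and horizontal distance between filler_tub and stand between 0.07 and 0.14 m and height (world z) of varnish_jar between 0.045 and 0.06 m and horizontal distance between varnish_jar and stand between 0.07 and 0.14 m and height (world z) of glue_bottle between 0.045 and 0.06 m and horizontal distance between glue_bottle and stand between 0.07 and 0.14 m and distance of each of calculator, masking_tape, tape_measure from where it was at the start of the episode below 0.02 m); the robot touches nothing.
It fails at once if the robot touches the stock in the cups (over 1 N) (contact force between any of the fingers, the arm and round_tin_a above 1 N or contact force between any of the fingers, the arm and oblong_tin above 1 N or contact force between any of the fingers, the arm and round_tin_b above 1 N or contact force between any of the fingers, the arm and filler_tub above 1 N or contact force between any of the fingers, the arm and varnish_jar above 1 N or contact force between any of the fingers, the arm and glue_bottle above 1 N).
It fails at once if a piece of stock is lifted more than 15 mm or tips over (height (world z) of any of round_tin_a, oblong_tin, round_tin_b, filler_tub, varnish_jar, glue_bottle above 0.068 m or angle between any of round_tin_a, oblong_tin, round_tin_b, filler_tub, varnish_jar, glue_bottle's own z axis and vertical above 0.5 rad).
It fails at once if the calculator, the masking tape or the tape measure is moved more than 20 mm (distance of any of calculator, masking_tape, tape_measure from where it was at the start of the episode above 0.02 m).
It also fails if it takes over 64 s, if anything falls off the work surface, if the arm or the gripper's body presses on something with over 40 N, if the wrist force passes 120 N, or if a joint passes its speed limit or range.

## Working session

There is one attempt and no reset: what is moved stays moved. The work goes in short steps, Python scripts to look and compute and a tool call to move; the robot and the scene stay as the last step left them, time stands still between calls to the robot, and variables do not carry over. Pictures are saved under pics/ and viewed, at most 10 in all, crops included, and the job is handed in when it is done.

Besides the shell and the picture viewer there is one more tool, called after "Emit:" as name(argument=value, ...) on one line, values as JSON. carry_out: Moves the arm, as the interface text tells. Its arguments: {"type":"object","properties":{"moves":{"type":"array"}},"required":["moves"]}

```bash
mkdir -p pics
cat > h.py <<'E'
import numpy as np, cv2
from rig import robot
def ray(f,px,z):
    M=np.array(f["cam_to_world"]);d=np.array([(px[0]-f["cx"])/f["fx"],-(px[1]-f["cy"])/f["fy"],-1.])
    d=M[:3,:3]@d;o=M[:3,3];return o+d*(z-o[2])/d[2]
def proj(f,p):
    M=np.array(f["cam_to_world"]);c=M[:3,:3].T@(np.array(p)-M[:3,3])
    return [f["cx"]+f["fx"]*c[0]/-c[2], f["cy"]-f["fy"]*c[1]/-c[2]]
def save(f,n): cv2.imwrite("pics/"+n,cv2.cvtColor(f["img"],cv2.COLOR_RGB2BGR))
E
python3 - <<'E'
from h import *
for c in ("top","scene"):
    f=robot.grab_frame(c); save(f,c+"0.png"); print(c,[k for k in f if k not in("img",)])
    for t,z in (("stand",0),("price_card",.025),("carousel",.04),("notch",.092),("oblong_tin",.053),("calculator",0),("masking_tape",0),("tape_measure",0)):
        for r in robot.landmark_of(c,t)[:3]: print(c,t,round(r["conf"],2),np.round(r["centre"]),np.round(ray(f,r["centre"],z),3))
print(robot.observe())
E
```

```text
top ['fx', 'fy', 'cx', 'cy', 'cam_to_world']
top price_card 0.83 [306. 302.] [0.399 0.027 0.025]
top price_card 0.5 [310. 202.] [0.669 0.024 0.025]
top carousel 0.57 [287. 233.] [0.582 0.085 0.04 ]
top notch 0.59 [335. 267.] [ 0.488 -0.045  0.092]
top notch 0.51 [249. 233.] [0.572 0.18  0.092]
top oblong_tin 0.93 [462. 217.] [ 0.634 -0.385  0.053]
top oblong_tin 0.9 [324. 240.] [ 0.563 -0.016  0.053]
top oblong_tin 0.71 [418. 327.] [ 0.34  -0.264  0.053]
top calculator 0.61 [177. 262.] [0.5   0.382 0.   ]
top masking_tape 0.56 [389. 251.] [ 0.544 -0.197  0.   ]
top tape_measure 0.79 [390. 194.] [ 0.705 -0.198  0.   ]
top tape_measure 0.37 [248. 230.] [0.594 0.194 0.   ]
scene ['fx', 'fy', 'cx', 'cy', 'cam_to_world']
scene carousel 0.69 [362. 277.] [0.571 0.093 0.04 ]
scene notch 0.85 [317. 213.] [ 0.484 -0.037  0.092]
scene oblong_tin 0.92 [253. 170.] [ 0.385 -0.236  0.053]
scene oblong_tin 0.86 [308. 252.] [ 0.56  -0.028  0.053]
scene oblong_tin 0.67 [141. 251.] [ 0.675 -0.361  0.053]
scene calculator 0.81 [513. 299.] [0.492 0.398 0.   ]
scene calculator 0.43 [241. 240.] [ 0.547 -0.
[... 220 characters left out ...]
0e-03,
        7.51317249e+01, -6.42985295e+00]), 'dq': array([-0.00313092,  0.02409036, -0.00912025,  0.13170426, -0.01576685,
        0.0140149 ]), 'joint_efforts': array([-8.46944604e-04, -3.96878994e+01, -3.04260314e+01, -3.64753578e-04,
        5.96535901e-04, -1.25281503e-05]), 'position': array([0.27456444, 0.56147712, 0.25632904]), 'ee_rot': array([[-8.98349140e-01,  4.39282164e-01,  5.08153371e-05],
       [ 4.39282165e-01,  8.98349141e-01,  1.87741326e-05],
       [-3.74027728e-05,  3.91879972e-05, -9.99999999e-01]]), 'ft_force': array([0.09044086, 0.36323631, 0.04832479]), 'moment': array([0.05643607, 0.02936673, 0.00441083]), 'finger_force': 0.0, 'grip_width': 1.0018930883718085}
```

View pics/top0.png

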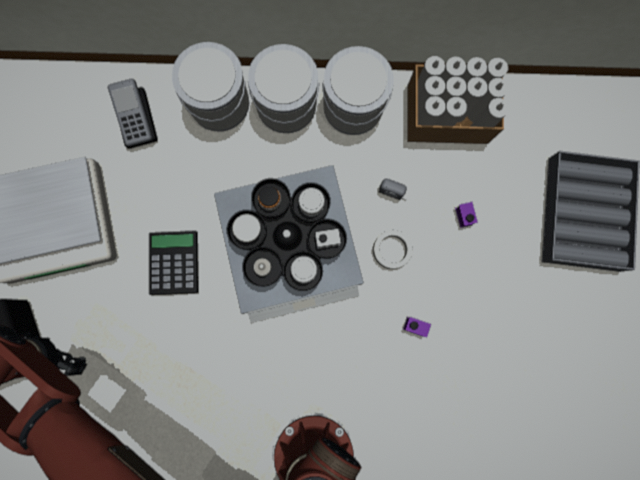

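View pics/scene0.png

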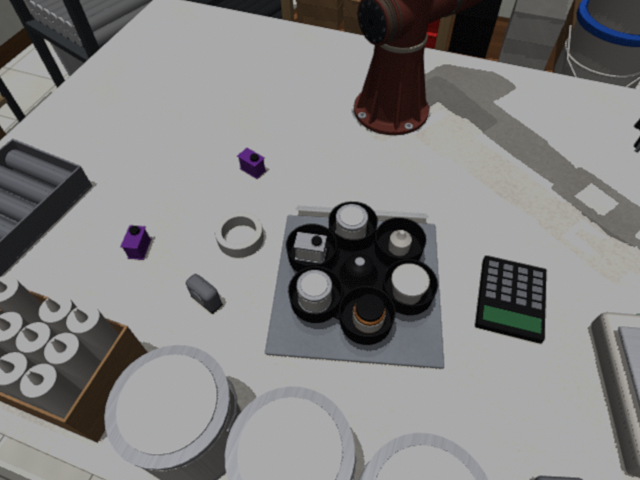

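The top view shows the metal oblong tin with the cap in the right-hand cup at about (326,239). The two purple look-alikes lie on the counter at (467,214) and (417,327). The front rail runs from about (247,312) to (361,290), so the tray has to turn clockwise by about 65–70°. I'll refine the axis and the front direction next.

Run:
```python
from h import *
f=robot.grab_frame("top"); im=f["img"]
hsv=cv2.cvtColor(im,cv2.COLOR_RGB2HSV)
for p in ((225,205),(325,180),(350,280),(300,305),(255,310),(200,200),(235,290)): print(p,hsv[p[1],p[0]],im[p[1],p[0]])
for t in ("carousel","stand"):
    for r in robot.cut_out("top",t)[:1]:
        m=np.array(r["pixels"]).astype(np.uint8);c=max(cv2.findContours(m,0,2)[0],key=cv2.contourArea)
        print(t,r["conf"],m.sum(),r["centre"],cv2.minEnclosingCircle(c),cv2.boundingRect(c))
        rr=cv2.minAreaRect(c);print(rr)
        z=.013 if t=="stand" else .09
        print(ray(f,r["centre"],z),ray(f,cv2.minEnclosingCircle(c)[0],z))
        print([np.round(ray(f,q,z),3)[:2] for q in cv2.boxPoints(rr)])
g=cv2.resize(im[150:330,200:380],(720,720),interpolation=cv2.INTER_CUBIC)[:,:]
g=cv2.resize(g,(600,600));cv2.imwrite("pics/crop1.png",g[:,:,::-1])
print(proj(f,[0.577,0.088,0.1]),f["fx"],np.round(f["cam_to_world"],3))
```

```text
(225, 205) [104  25 133] [120 127 133]
(325, 180) [104  27 141] [126 134 141]
(350, 280) [104  27 142] [127 135 142]
(300, 305) [ 30  14 146] [146 146 138]
(255, 310) [ 96   9 136] [131 135 136]
(200, 200) [ 83   6 176] [172 176 175]
(235, 290) [ 90   5 145] [142 145 145]
carousel 0.84 6218 [283.7, 234.5] ((285.9700012207031, 233.44981384277344), 60.134986877441406) (226, 178, 121, 113)
((286.3407897949219, 234.20375061035156), (108.74736022949219, 118.84391784667969), 37.99872970581055)
[0.56982335 0.09018918 0.09      ] [0.57271044 0.08440537 0.09      ]
[array([0.531, 0.286]), array([0.784, 0.106]), array([ 0.611, -0.122]), array([0.365, 0.061])]
[np.float64(284.44477579879083), np.float64(231.21683774731494)] 546.792254649027 [[ 0.022  0.991 -0.135  0.374]
 [-1.     0.024  0.016  0.014]
 [ 0.019  0.135  0.991  1.493]
 [ 0.     0.     0.     1.   ]]
```

View pics/crop1.png

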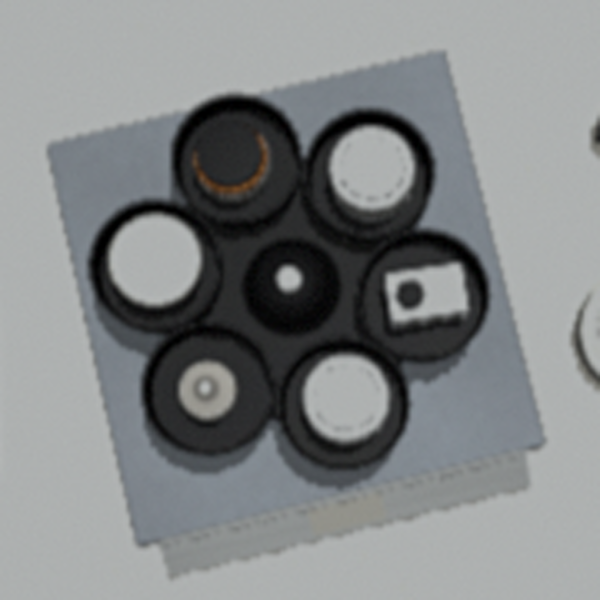

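The crop confirms the layout. The plate corners are at (48,145), (444,50), (545,442) and (138,545), the cup rims are clear, and the card is near (347,512).

Run:
```python
from h import *
f=robot.grab_frame("top")
F=lambda p,z: ray(f,(200+p[0]*.3,150+p[1]*.3),z)[:2]
C=np.array([F(p,.013) for p in ((48,145),(444,50),(545,442),(138,545))])
print("plate",C.round(3),C.mean(0).round(4),[round(float(np.linalg.norm(C[i]-C[i-1])),3) for i in range(4)])
v=C[0]+C[1]-C[2]-C[3];w=C[0]+C[3]-C[1]-C[2];print("yaw",np.degrees(np.arctan2(v[1],v[0])),np.degrees(np.arctan2(-w[0],w[1])))
K=np.array([F(p,.092) for p in ((237,165),(370,173),(422,297),(343,405),(208,390),(156,266))])
o=K.mean(0);d=K-o;a=np.degrees(np.arctan2(d[:,1],d[:,0]))%360;print("axis",o.round(4),np.linalg.norm(d,axis=1).round(3),a.round(1),"phase",a%60)
for p,z in (((428,292),.099),):
    t=F(p,z);print("tin",t,np.degrees(np.arctan2(*(t-o)[::-1]))%360,np.linalg.norm(t-o))
t=F((347,512),.027)-o;print("card",t,np.degrees(np.arctan2(t[1],t[0]))%360)
```

```text
plate [[ 0.69   0.288]
 [ 0.779 -0.037]
 [ 0.454 -0.125]
 [ 0.365  0.201]] [0.572  0.0816] [0.337, 0.338, 0.336, 0.338]
yaw 15.132652704880464 15.378259688197511
axis [0.5695 0.082 ] [0.101 0.106 0.103 0.104 0.104 0.104] [ 25.6 325.4 264.9 205.  144.9  84.5] phase [25.58453668 25.44139369 24.87394766 24.9852105  24.88699992 24.48242127]
tin [ 0.56330764 -0.02542407] 266.71419653409436 0.10759244994913043
card [-0.17512269 -0.04834559] 195.43307044941324
```

Emit:
carry_out(moves=[{"dx": -3.0, "dy": -3.0, "dz": 0, "roll": 0, "grip": 0}, {"dx": -7.2, "dy": -7.2, "dz": 0, "roll": 1, "grip": 0}, {"dx": -11.4, "dy": -11.4, "dz": 0, "roll": 2, "grip": 0}, {"dx": -15.6, "dy": -15.6, "dz": 0, "roll": 3, "grip": 0}, {"dx": -19.8, "dy": -19.8, "dz": 0, "roll": 4, "grip": 0}, {"dx": -24.0, "dy": -24.0, "dz": 0, "roll": 5, "grip": 0}, {"dx": -28.2, "dy": -28.2, "dz": 0, "roll": 6, "grip": 0}, {"dx": -32.4, "dy": -32.4, "dz": 0, "roll": 7, "grip": 0}, {"dx": -36.6, "dy": -36.6, "dz": 0, "roll": 8, "grip": 0}, {"dx": -40.5, "dy": -40.5, "dz": 0, "roll": 8.9, "grip": 0}])

```text
time: 2.35
position: [0.461, 0.0177, 0.2568]
ee_rot: [[-0.819, 0.574, 0.001], [0.574, 0.819, -0.0], [-0.001, 0.001, -1.0]]
ft_force: [1.4, 0.4, -0.2]
grip_width: -0.0
finger_force: 0.0
```

Emit:
carry_out(moves=[{"dx": -1.8, "dy": -1.3, "dz": 0, "grip": 0}, {"dx": -3.7, "dy": -2.5, "dz": 0, "grip": 0}, {"dx": -5.5, "dy": -3.8, "dz": 1, "grip": 0}, {"dx": -5.5, "dy": -3.8, "dz": 3, "grip": 0}, {"dx": -5.5, "dy": -3.8, "dz": 5, "grip": 0}, {"dx": -5.5, "dy": -3.8, "dz": 7, "grip": 0}, {"dx": -5.5, "dy": -3.8, "dz": 9, "grip": 0}, {"dx": -5.5, "dy": -3.8, "dz": 10.5, "grip": 0}, {"dx": -5.5, "dy": -3.8, "dz": 10.5, "grip": 0}, {"dx": -5.5, "dy": -3.8, "dz": 10.5, "grip": 0}])

```text
invalid input
```

Run:
```python
from h import *
f=robot.grab_frame("scene"); s=robot.observe(); p=s["position"]; print(p)
print([np.round(proj(f,q)) for q in ((p[0],p[1],.126),(p[0],p[1],.092),(.571,.082,.1))])
im=f["img"][150:350,240:460];im=cv2.resize(im,(660,600),interpolation=cv2.INTER_CUBIC);cv2.imwrite("pics/s1.png",im[:,:,::-1])
```

```text
[0.46303662 0.01186895 0.25712258]
[array([342., 201.]), array([342., 211.]), array([358., 259.])]
```

View pics/s1.png

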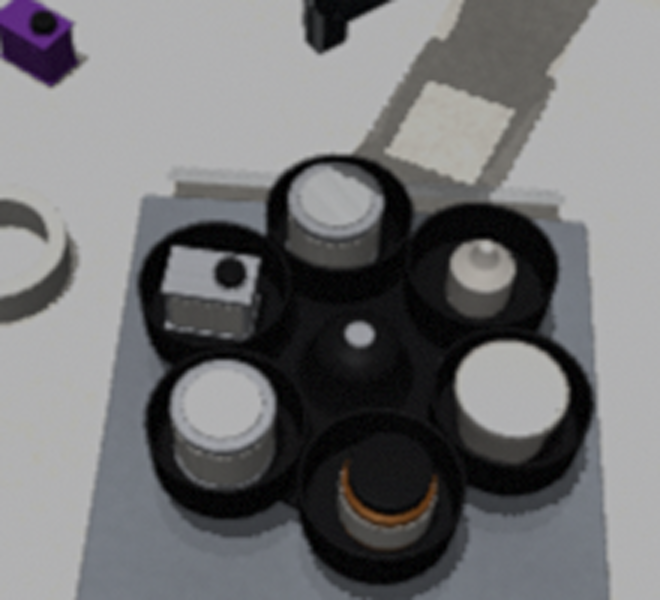

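The call was refused because it had no roll values. The picture shows the tool is still in front of the stand, with its tips at about (325,40) in the crop. I'm sending it again.

Emit:
carry_out(moves=[{"dx": -1.8, "dy": -1.3, "dz": 0, "roll": 0, "grip": 0}, {"dx": -3.7, "dy": -2.5, "dz": 0, "roll": 0, "grip": 0}, {"dx": -5.5, "dy": -3.8, "dz": 1, "roll": 0, "grip": 0}, {"dx": -5.5, "dy": -3.8, "dz": 3, "roll": 0, "grip": 0}, {"dx": -5.5, "dy": -3.8, "dz": 5, "roll": 0, "grip": 0}, {"dx": -5.5, "dy": -3.8, "dz": 7, "roll": 0, "grip": 0}, {"dx": -5.5, "dy": -3.8, "dz": 9, "roll": 0, "grip": 0}, {"dx": -5.5, "dy": -3.8, "dz": 10.5, "roll": 0, "grip": 0}, {"dx": -5.5, "dy": -3.8, "dz": 10.5, "roll": 0, "grip": 0}, {"dx": -5.5, "dy": -3.8, "dz": 10.5, "roll": 0, "grip": 0}])

```text
time: 3.65
position: [0.4844, -0.043, 0.152]
ee_rot: [[-0.82, 0.573, 0.001], [0.573, 0.82, -0.0], [-0.001, 0.0, -1.0]]
ft_force: [0.3, 0.1, 0.9]
grip_width: -0.003
finger_force: 0.0
```

Run:
```python
from h import *
f=robot.grab_frame("scene"); s=robot.observe(); p=s["position"]; print(p)
print([np.round((np.array(proj(f,q))-(240,150))*3) for q in ((p[0],p[1],p[2]-.025),(p[0],p[1],.092),(.571,.082,.1))])
im=f["img"][150:350,240:460];im=cv2.resize(im,(660,600),interpolation=cv2.INTER_CUBIC);cv2.imwrite("pics/s2.png",im[:,:,::-1])
```

```text
[ 0.48458287 -0.04304154  0.15230013]
[array([221., 154.]), array([222., 186.]), array([355., 327.])]
```

View pics/s2.png

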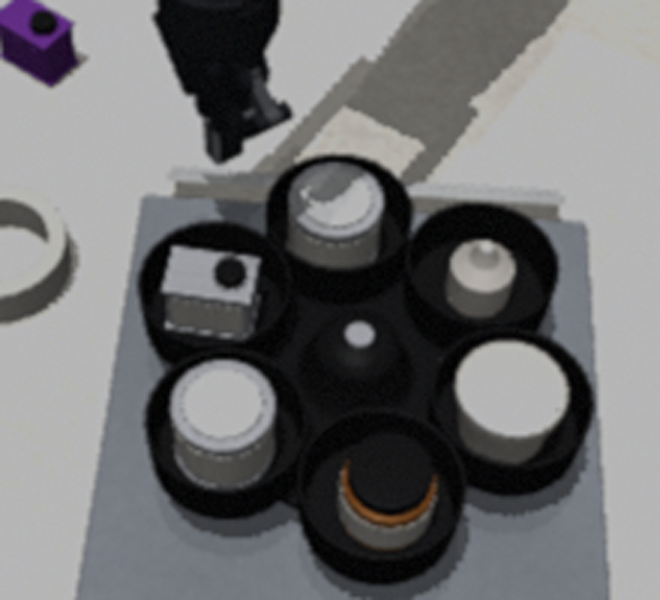

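Run:
```python
from h import *
f=robot.grab_frame("scene"); s=robot.observe(); p=s["position"]; R=s["ee_rot"]
x0,y0=270,110
for n,q in (("tip",(0,0,.025)),("tcp",(0,0,0)),("y+",(0,.045,-.02)),("y-",(0,-.045,-.02)),("x+",(.045,0,-.02)),("x-",(-.045,0,-.02)),("body",(0,0,-.048))):
    print(n,np.round((np.array(proj(f,p+R@np.array(q)))-(x0,y0))*6))
im=f["img"][y0:y0+100,x0:x0+100];a=cv2.resize(im,(600,600),interpolation=cv2.INTER_CUBIC)
a=np.clip(a.astype(float)*1.6,0,255).astype(np.uint8);cv2.imwrite("pics/s3.png",a[:,:,::-1])
```

```text
tip [262. 548.]
tcp [260. 499.]
y+ [338. 544.]
y- [183. 377.]
x+ [370. 401.]
x- [144. 519.]
body [257. 400.]
```

View pics/s3.png

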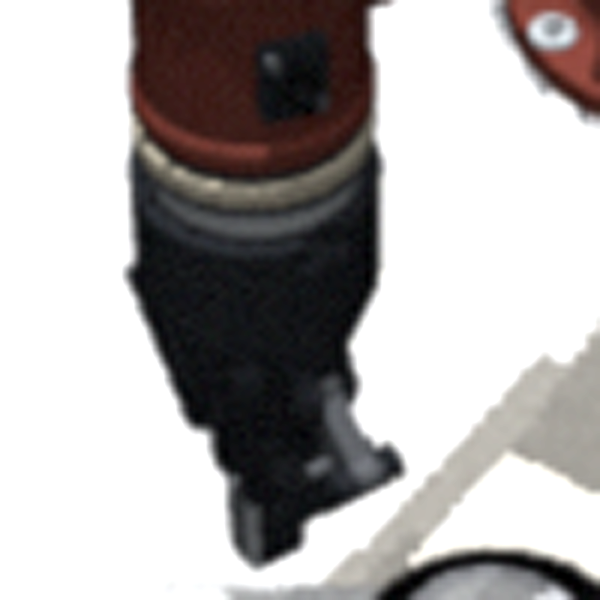

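The close-up shows the shut fingertips at (262,550). The finger knuckles slope up and outwards from there, well above the stock height. I'll lower the tool into the notch.

Emit:
carry_out(moves=[{"dx": 0, "dy": 0, "dz": 1.2, "roll": 0, "grip": 0}, {"dx": 0, "dy": 0, "dz": 2.4, "roll": 0, "grip": 0}, {"dx": 0, "dy": 0, "dz": 3.6, "roll": 0, "grip": 0}, {"dx": 0, "dy": 0, "dz": 4.8, "roll": 0, "grip": 0}, {"dx": 0, "dy": 0, "dz": 5.4, "roll": 0, "grip": 0}, {"dx": 0, "dy": 0, "dz": 5.4, "roll": 0, "grip": 0}, {"dx": 0, "dy": 0, "dz": 5.4, "roll": 0, "grip": 0}, {"dx": 0.27, "dy": 0, "dz": 5.4, "roll": 1, "grip": 0}, {"dx": 0.53, "dy": 0.01, "dz": 5.4, "roll": 2, "grip": 0}, {"dx": 0.8, "dy": 0.02, "dz": 5.4, "roll": 3, "grip": 0}])

```text
time: 5.0
position: [0.4772, -0.038, 0.0975]
ee_rot: [[-0.788, 0.616, 0.0], [0.616, 0.788, -0.0], [-0.0, 0.0, -1.0]]
ft_force: [0.6, 0.9, -0.2]
grip_width: -0.005
finger_force: 0.0
```

Emit:
carry_out(moves=[{"dx": 0.27, "dy": 0, "dz": 0, "roll": 1, "grip": 0}, {"dx": 0.53, "dy": 0.01, "dz": 0, "roll": 2, "grip": 0}, {"dx": 0.8, "dy": 0.02, "dz": 0, "roll": 3, "grip": 0}, {"dx": 1.06, "dy": 0.04, "dz": 0, "roll": 4, "grip": 0}, {"dx": 1.32, "dy": 0.06, "dz": 0, "roll": 5, "grip": 0}, {"dx": 1.59, "dy": 0.08, "dz": 0, "roll": 6, "grip": 0}, {"dx": 1.85, "dy": 0.11, "dz": 0, "roll": 7, "grip": 0}, {"dx": 2.12, "dy": 0.15, "dz": 0, "roll": 8, "grip": 0}, {"dx": 2.38, "dy": 0.19, "dz": 0, "roll": 9, "grip": 0}, {"dx": 2.64, "dy": 0.23, "dz": 0, "roll": 10, "grip": 0}])

```text
time: 6.25
position: [0.4578, -0.0201, 0.0973]
ee_rot: [[-0.669, 0.743, 0.0], [0.743, 0.669, -0.0], [-0.0, -0.0, -1.0]]
ft_force: [-0.0, -1.0, -0.4]
grip_width: -0.002
finger_force: 0.6
```

Emit:
carry_out(moves=[{"dx": 0.32, "dy": 0, "dz": 0, "roll": 1.2, "grip": 0}, {"dx": 0.74, "dy": 0.02, "dz": 0, "roll": 2.8, "grip": 0}, {"dx": 1.22, "dy": 0.05, "dz": 0, "roll": 4.6, "grip": 0}, {"dx": 1.69, "dy": 0.09, "dz": 0, "roll": 6.4, "grip": 0}, {"dx": 2.17, "dy": 0.16, "dz": 0, "roll": 8.2, "grip": 0}, {"dx": 2.64, "dy": 0.23, "dz": 0, "roll": 10, "grip": 0}, {"dx": 3.11, "dy": 0.32, "dz": 0, "roll": 11.8, "grip": 0}, {"dx": 3.58, "dy": 0.43, "dz": 0, "roll": 13.6, "grip": 0}, {"dx": 4.0, "dy": 0.54, "dz": 0, "roll": 15.2, "grip": 0}, {"dx": 4.19, "dy": 0.59, "dz": 0, "roll": 16, "grip": 0}])

```text
time: 7.5
position: [0.4339, 0.0152, 0.0972]
ee_rot: [[-0.438, 0.899, -0.0], [0.899, 0.438, 0.0], [0.0, -0.0, -1.0]]
ft_force: [-0.7, -2.0, -0.5]
grip_width: -0.0
finger_force: 0.8
```

```bash
cat >> h.py <<'E'
def tin(o=np.array([.5705,.082])):
    for c in ("top","scene"):
        f=robot.grab_frame(c)
        for r in robot.cut_out(c,"oblong_tin")[:4]:
            p=ray(f,r["centre"],.09)[:2]; d=p-o
            print(c,round(r["conf"],2),p.round(3),"r",np.linalg.norm(d).round(3),"togo",round(float(np.degrees(np.arctan2(d[1],d[0]))%360-195.3),1))
    return f
E
python3 - <<'E'
from h import *
f=tin(); im=f["img"][130:350,240:460];im=cv2.resize(im,(600,600),interpolation=cv2.INTER_CUBIC);cv2.imwrite("pics/s4.png",im[:,:,::-1])
s=robot.observe();print(s["position"],s["ft_force"])
E
```

```text
top 0.94 [ 0.525 -0.014] r 0.106 togo 49.3
top 0.86 [ 0.629 -0.383] r 0.468 togo 81.8
top 0.72 [ 0.343 -0.258] r 0.409 togo 40.9
top 0.67 [0.576 0.089] r 0.009 togo -142.7
scene 0.97 [ 0.67  -0.358] r 0.451 togo 87.5
scene 0.95 [ 0.396 -0.232] r 0.359 togo 45.6
scene 0.63 [ 0.54 -0.01] r 0.097 togo 56.3
[0.43405648 0.01513087 0.09718187] [-1.00353823 -1.57149113  0.14878841]
```

View pics/s4.png

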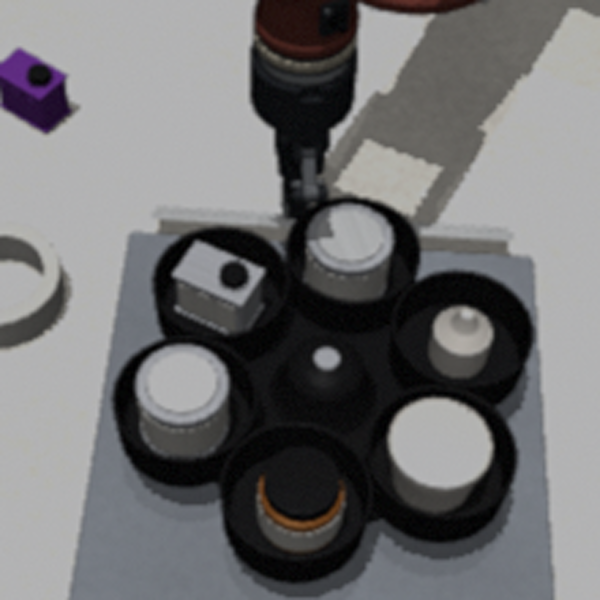

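The tray is turning clockwise with all the stock upright. The tin is at (218,285) in the crop, with about 49° to go.

Emit:
carry_out(moves=[{"dx": 0.32, "dy": 0, "dz": 0, "roll": 1.2, "grip": 0}, {"dx": 0.85, "dy": 0.02, "dz": 0, "roll": 3.2, "grip": 0}, {"dx": 1.43, "dy": 0.07, "dz": 0, "roll": 5.4, "grip": 0}, {"dx": 2.0, "dy": 0.13, "dz": 0, "roll": 7.6, "grip": 0}, {"dx": 2.59, "dy": 0.22, "dz": 0, "roll": 9.8, "grip": 0}, {"dx": 3.16, "dy": 0.33, "dz": 0, "roll": 12, "grip": 0}, {"dx": 3.73, "dy": 0.46, "dz": 0, "roll": 14.2, "grip": 0}, {"dx": 4.29, "dy": 0.62, "dz": 0, "roll": 16.4, "grip": 0}, {"dx": 4.79, "dy": 0.77, "dz": 0, "roll": 18.4, "grip": 0}, {"dx": 5.2, "dy": 0.92, "dz": 0, "roll": 20, "grip": 0}])

```text
time: 8.95
position: [0.4191, 0.0659, 0.0972]
ee_rot: [[-0.104, 0.995, -0.001], [0.995, 0.104, -0.0], [0.0, -0.001, -1.0]]
ft_force: [-1.6, -0.9, 1.0]
grip_width: 0.002
finger_force: 0.9
```

Emit:
carry_out(moves=[{"dx": 0.32, "dy": 0, "dz": 0, "roll": 1.2, "grip": 0}, {"dx": 0.85, "dy": 0.02, "dz": 0, "roll": 3.2, "grip": 0}, {"dx": 1.43, "dy": 0.07, "dz": 0, "roll": 5.4, "grip": 0}, {"dx": 2.0, "dy": 0.13, "dz": 0, "roll": 7.6, "grip": 0}, {"dx": 2.59, "dy": 0.22, "dz": 0, "roll": 9.8, "grip": 0}, {"dx": 3.16, "dy": 0.33, "dz": 0, "roll": 12, "grip": 0}, {"dx": 3.73, "dy": 0.46, "dz": 0, "roll": 14.2, "grip": 0}, {"dx": 4.29, "dy": 0.62, "dz": 0, "roll": 16.4, "grip": 0}, {"dx": 4.79, "dy": 0.77, "dz": 0, "roll": 18.4, "grip": 0}, {"dx": 5.2, "dy": 0.92, "dz": 0, "roll": 20, "grip": 0}])

```text
time: 10.2
position: [0.4224, 0.1188, 0.097]
ee_rot: [[0.243, 0.97, -0.002], [0.97, -0.243, 0.0], [-0.0, -0.002, -1.0]]
ft_force: [-3.0, 0.2, 2.3]
grip_width: -0.001
finger_force: 1.6
```

Run:
```python
from h import *
f=tin(); im=f["img"][130:350,240:460];im=cv2.resize(im,(600,600),interpolation=cv2.INTER_CUBIC);cv2.imwrite("pics/s5.png",im[:,:,::-1])
s=robot.observe();p=s["position"];print(p,s["ft_force"],s["qpos"].round())
d=p[:2]-(.5705,.082);print(np.linalg.norm(d),np.degrees(np.arctan2(d[1],d[0]))%360)
```

```text
top 0.7 [0.474 0.042] r 0.104 togo 7.2
scene 0.91 [ 0.682 -0.357] r 0.453 togo 89.0
scene 0.79 [ 0.392 -0.23 ] r 0.36 togo 44.9
scene 0.74 [0.48  0.035] r 0.102 togo 12.2
scene 0.32 [0.663 0.127] r 0.103 togo -169.3
[0.42311735 0.11852611 0.09706436] [-1.49463597  1.19716348 -0.75129166] [  6.   2. 124.   0.  55.  20.]
0.15184137132000403 166.08073598017324
```

View pics/s5.png

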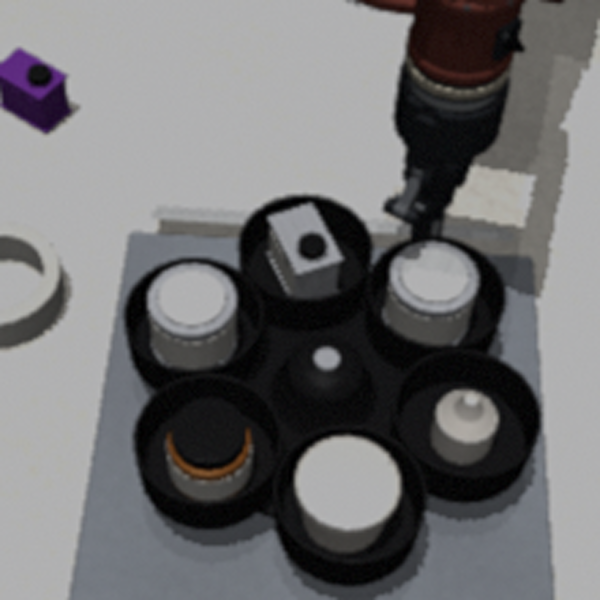

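About 8–9° remain: the tin is at (305,250) in the crop and the price rail is just above it.

Emit:
carry_out(moves=[{"dx": 0.27, "dy": 0, "dz": 0, "roll": 1, "grip": 0}, {"dx": 0.64, "dy": 0.01, "dz": 0, "roll": 2.4, "grip": 0}, {"dx": 1.06, "dy": 0.04, "dz": 0, "roll": 4, "grip": 0}, {"dx": 1.43, "dy": 0.07, "dz": 0, "roll": 5.4, "grip": 0}, {"dx": 1.8, "dy": 0.11, "dz": 0, "roll": 6.8, "grip": 0}, {"dx": 2.06, "dy": 0.14, "dz": 0, "roll": 7.8, "grip": 0}, {"dx": 2.2, "dy": 0.16, "dz": 0, "roll": 8.3, "grip": 0}, {"dx": 2.2, "dy": 0.16, "dz": 0, "roll": 8.3, "grip": 0}, {"dx": 2.2, "dy": 0.16, "dz": 0, "roll": 8.3, "grip": 0}, {"dx": 2.2, "dy": 0.16, "dz": 0, "roll": 8.3, "grip": 0}])

```text
time: 11.65
position: [0.4301, 0.1393, 0.0973]
ee_rot: [[0.379, 0.925, -0.0], [0.925, -0.379, 0.0], [-0.0, -0.0, -1.0]]
ft_force: [-3.6, 0.6, -0.9]
grip_width: -0.003
finger_force: 1.6
```

Emit:
carry_out(moves=[{"dx": -0.4, "dy": 0, "dz": 0, "roll": 0, "grip": 0}, {"dx": -0.8, "dy": -0.3, "dz": 0, "roll": 0, "grip": 0}, {"dx": -0.8, "dy": -0.6, "dz": -1.0, "roll": 0, "grip": 0}, {"dx": -0.8, "dy": -0.6, "dz": -2.5, "roll": 0, "grip": 0}, {"dx": -0.8, "dy": -0.6, "dz": -4.5, "roll": 0, "grip": 0}, {"dx": -0.8, "dy": -0.6, "dz": -7, "roll": 0, "grip": 0}, {"dx": -0.8, "dy": -0.6, "dz": -10, "roll": 0, "grip": 0}, {"dx": 3, "dy": -0.6, "dz": -13, "roll": 0, "grip": 0}, {"dx": 7, "dy": -0.6, "dz": -15, "roll": 0, "grip": 0}, {"dx": 11, "dy": -0.6, "dz": -15, "roll": 0, "grip": 0}])

```text
time: 12.9
position: [0.4689, 0.2453, 0.252]
ee_rot: [[0.379, 0.925, 0.008], [0.925, -0.379, 0.003], [0.005, 0.006, -1.0]]
ft_force: [1.4, -0.2, -0.2]
grip_width: -0.001
finger_force: 0.0
```

Run:
```python
from h import *
tin(); f=robot.grab_frame("top"); g=cv2.resize(f["img"][150:330,200:380],(600,600),interpolation=cv2.INTER_CUBIC);cv2.imwrite("pics/t2.png",g[:,:,::-1])
for n in ("calculator","masking_tape","tape_measure"): print(n,[np.round(r["centre"]) for r in robot.landmark_of("top",n)[:2]])
for a in (0,1): print("front line",[(np.array(proj(f,[.571-r*np.cos(np.radians(15.3)),.082-r*np.sin(np.radians(15.3)),.099]))-(200,150))/.3 for r in (0,.105)])
print(robot.observe()["position"],robot.observe()["ft_force"])
```

```text
top 0.8 [ 0.341 -0.261] r 0.413 togo 40.9
top 0.79 [ 0.628 -0.377] r 0.462 togo 81.8
top 0.75 [0.468 0.063] r 0.104 togo -4.9
scene 0.92 [ 0.679 -0.36 ] r 0.455 togo 88.5
scene 0.76 [0.474 0.053] r 0.101 togo 1.3
scene 0.67 [ 0.394 -0.228] r 0.356 togo 45.1
calculator [array([263., 261.])]
masking_tape [array([389., 249.])]
tape_measure [array([390., 190.]), array([249., 224.])]
front line [array([289.08543491, 278.78907517]), array([321.34100305, 410.79149628])]
front line [array([289.08543491, 278.78907517]), array([321.34100305, 410.79149628])]
[0.46591422 0.24254604 0.24728846] [-0.24395476  1.16303562  0.27269844]
```

View pics/t2.png

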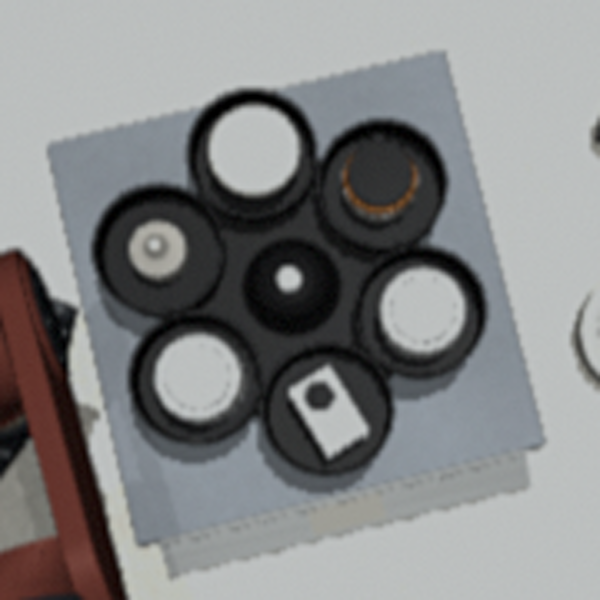

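The tin's top is at (327,412) in the crop and the front line passes through (321,411), so it is about 5 mm off against a 20 mm limit. All the stock is upright and the arm is clear.

```bash
python3 -c "
from rig import robot
print(robot.finish_job())"
```

```text
the job is handed in; nothing more can be done
None
```

I turned the carousel until the oblong tin stood about 5 mm off the centre line behind the price card (limit 20 mm). All the stock was upright and the arm was clear, and I handed the job in at about 13 s; no verdict came back. The tape roll and tape measure had not moved in the last picture, but the arm hid the calculator, so I couldn't check that one.

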